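Measure a loom weight on the measuring board

TASK

Lift the flat-sided, tapered clay tablet (the loom weight with two flat parallel faces) out of the black finds crate and stand it upright on its foot on the wooden measuring board, its long foot edges running along the board. Then push the sliding jaw until the tablet is closed snugly between the jaw and the fixed end plate, touching both. It is brittle: set it down on the board without dropping it, close the jaw gently, and leave the other finds in the crate and the sherds beside the board where they lie.

Things in the scene. Friction and masses are not known exactly. Their poses are not given: they have to be found in the camera images.
- tablet_weight: Loom weight to be measured: brown fired-clay tablet, 78 mm tall, standing upright. Foot 62 mm (its x) by 34 mm (its y); it tapers to 40 mm (x) by 34 mm (y) at the top, so its two y faces are flat and parallel, 34 mm apart, and its two x sides slope. A small dark hole shows near the top of the y faces. 0.18 to 0.35 kg. Origin at the centre of its underside, z up.
- crate: Black slatted open plastic crate, fixed, outside 260 (x) by 320 (y) by 90 mm high, walls and floor 5 mm thick. Origin at the centre of its underside. The clay finds stand on its floor in four places, about 120 mm apart along its x and 160 mm along its y.
- board: Wooden measuring board, fixed, 340 (x) by 130 (y) by 20 mm thick, a scale of black ticks along one long edge. Origin at the centre of its underside. An upright fixed end plate, 100 mm wide (y), rising 70 mm above the board's top, stands at its -x end, inner face at x = -140 mm. The jaw stands across the board towards the +x end.
- plate_face (a point): Foot of the fixed end plate's inner face, at the middle of the plate, on the board's top (20 mm above the table); its axes are the board's.
- jaw: Sliding jaw: darker wooden upright, 100 mm wide (y), 14 mm thick, 70 mm high above the board, with a foot 14 mm high that runs 45 mm out behind it (+x). Origin at the foot of its inner face, mid-width, on the board's top; its axes are the board's. Slides along x (2 N friction), stays put, starts 145 to 180 mm from the plate's face, closes to 40 mm.
- jaw_back (a point): Middle of the back of the jaw's upright, 45 mm above the board's top (65 mm above the table): the place to push, towards the board's -x.
- cone_weight: Other find in the crate, leave it: round clay cone, foot 58 mm across, blunt top 24 mm, 80 mm tall. Origin under its centre.
- ring_weight: Other find in the crate, leave it: thick clay ring lying flat, 76 mm outside, 24 mm hole, 32 mm high. Origin under its centre.
- beaker: Other find in the crate, leave it: small clay cup, 62 mm across the mouth and 62 mm tall. Origin under its centre.
- sherd_a: Dark flat potsherd, about 70 mm across and 10 mm thick, lying beside the board. Origin under its centre.
- sherd_b: Brown flat potsherd, about 60 mm across and 9 mm thick, lying beside the board. Origin under its centre.
Mind the look-alikes: they are no part of the job. What is shaped like the tablet_weight but blue is not meant.

How it is judged:
On the way, in this order (a step that is already met when the one before it is completed fails the run):
1. the clay tablet is lifted clear of the crate's rim (z of tablet_weight in the frame of crate above 0.09 m).
2. it is set down on the board, not dropped: it rests on (or within 6 mm of) the board's top, nearly still, while the fingers still hold it (z of tablet_weight in the frame of board between 0.015 and 0.026 m and x of tablet_weight in the frame of board between -0.14 and 0.05 m and y of tablet_weight in the frame of board between -0.065 and 0.065 m and contact force between the fingers and tablet_weight above 0.5 N and linear speed of tablet_weight below 0.05 m/s).
At the end, for the whole second after the job is handed in: The tablet stands upright (within 0.1 rad) on the board's top, foot lengthwise along the board (within 0.08 rad), its centre within 40 mm of the board's middle line and 27 to 35.5 mm from the fixed plate's face, with the jaw closed on it: opening under 65.5 mm for the 62 mm foot; all at rest (angle between tablet_weight's own z axis and vertical below 0.1 rad and z of tablet_weight in the frame of board between 0.015 and 0.026 m and angle between the x axis of tablet_weight and the x axis of board, either way round below 0.08 rad and y of tablet_weight in the frame of board between -0.04 and 0.04 m and x of tablet_weight in the frame of plate_face between 0.027 and 0.0355 m and x of jaw in the frame of plate_face below 0.0655 m and linear speed of tablet_weight below 0.02 m/s); the robot touches nothing.
It fails at once if the jaw is driven into the tablet with more than 60 N (contact force between tablet_weight and jaw above 60 N).
It fails at once if another find in the crate or a sherd beside the board is moved more than 30 mm (distance of any of cone_weight, ring_weight, beaker, sherd_a, sherd_b from where it was at the start of the episode above 0.03 m).
It also fails if it takes over 64 s, if anything falls off the work surface, if the arm or the gripper's body presses on something with over 40 N, if the wrist force passes 120 N, or if a joint passes its speed limit or range.

ROBOT

A 6-joint arm with a two-finger parallel gripper is mounted at the origin on the work surface. World frame = base frame: x ahead of the robot, y to its left, z up, the work surface at z = 0. Lengths are in m, angles in rad, forces in N, time in s.
With the tool pointing down it reaches from about 0.35 to 1 m from the base axis. Payload 7.1 kg.
Tool frame: the origin (TCP) lies between the finger pads; the fingertips stand 22 mm ahead of it and the grasp point (between the pads) lies 3 mm ahead of it; x points along the fingers, y is the direction in which the jaws open and shut, and the axes are right-handed (so a half turn about x gives the same grasp; the last joint's range is limited). The gripper opens to 85 mm and grips with 20 to 120 N. Pads are 22 mm wide; open, the fingers measure 114 mm over their backs; the gripper's body (76 mm by 85 mm) begins 54 mm behind the grasp point. The pads swing forward as they close: fully open they stand 13 mm farther back than shut.
Start: joints at [-1.131, 0.423, 1.63, -0, 1.089, -0.019], TCP at [0.277, -0.56, 0.226] pointing down, gripper open.
Joint ranges: [-3, 3], [-0.9, 2.11], [0.09, 2.58], [-1.31, 4.45], [0.11, 2.69], [-2.54, 2.54]. Speed limits (rad/s): [2.39, 2.39, 3.01, 3.14, 3.14, 3.14].

INTERFACE

Orientations are given as a rotation vector (axis times angle).
In Python, from rig import manip gives the robot as it stands. The module is installed in compiled form; this text tells all that it offers. Calls block until the motion is done:
- manip.move_to(position, orientation): joint-space move of the TCP to a pose.
- manip.servo_line(position, orientation=None, rate=0.15): straight line of the TCP; orientation=None keeps the orientation; rate is the mean speed in m/s.
- manip.set_joints(angles): joint-space move.
- manip.command_gripper(opening, f_grip=None): finger opening in m; f_grip is the grip in N (None keeps the last); returns when the fingers have stopped.
- manip.hold(seconds).
- manip.solve_ik(position, orientation): joint angles nearest the present ones, or None.
- manip.camera(name): name is "scene" or "top"; returns a dict with "image" (480x640x3 uint8, red, green, blue), "fx", "fy", "cx", "cy" (pixels), "k1" (the pictures are not rectified: a ray, as slopes to the right and down, at radius r is drawn at 1 + k1 r^2 times it, then the intrinsics apply), "cam_to_world" (4x4, takes a point from camera to world coordinates). Camera axes: x right, y down, z forward; pixel columns grow to the right and rows downward; lengths in m; the calibration is good to about 2 mm. A picture is of the moment at which its call begins. There is no depth.
A pose or a line that the arm cannot do raises manip.IKError and nothing moves.
- manip.sign_off(): hands the job in, once; it reports no verdict.
Readings, each from a call of its own:
- manip.get_time(): time.
- manip.get_joint_positions(): joint angles.
- manip.get_joint_vel(): joint speeds.
- manip.get_tau(): joint torques, N m.
- manip.get_position(): TCP position.
- manip.get_ee_rot(): TCP orientation.
- manip.get_contact_force(): force on the tool from outside, world axes, zero at the start.
- manip.get_torque(): the same for the moment, N m.
- manip.get_width(): finger opening in m.
Only numpy, scipy, OpenCV 4.12 (cv2) and the standard library are available. Lean on these libraries where they do the work, as an engineer would, in place of code of your own. Each camera call takes 0.05 s, during which the arm holds its last target. There are 200 camera calls.

## Working session

There is one attempt and no reset: what is moved stays moved. The work goes in short steps, each a Python script; the robot and the scene stay as the last script left them, time stands still between calls to the robot, and variables do not carry over. Pictures are saved under pics/ and viewed, about 8 in all and at most 12, crops included, and the job is handed in when it is done.

```bash
mkdir -p pics; cat > h.py <<'E'
import numpy as np, cv2
from rig import manip
from scipy.spatial.transform import Rotation as R
def ray(c,u,v):
    x=(u-c['cx'])/c['fx'];y=(v-c['cy'])/c['fy'];rd=np.hypot(x,y);r=rd
    for _ in range(20): r=rd/(1+c['k1']*r*r)
    s=r/rd if rd>0 else 1
    T=np.array(c['cam_to_world']);return T[:3,3],T[:3,:3]@np.array([x*s,y*s,1])
def onz(c,u,v,z):
    o,d=ray(c,u,v);return o+d*(z-o[2])/d[2]
def proj(c,p):
    T=np.array(c['cam_to_world']);q=T[:3,:3].T@(np.array(p)-T[:3,3]);x,y=q[0]/q[2],q[1]/q[2]
    k=1+c['k1']*(x*x+y*y);return np.array([c['fx']*x*k+c['cx'],c['fy']*y*k+c['cy']])
def snap(n,f):
    c=manip.camera(n);cv2.imwrite(f'pics/{f}.png',c['image'][:,:,::-1]);return c
def down(a): # tool x down, tool y at world angle a
    y=np.array([np.cos(a),np.sin(a),0]);x=np.array([0,0,-1.]);return R.from_matrix(np.c_[x,y,np.cross(x,y)]).as_rotvec()
E
python3 - <<'E'
from h import *
for n in('top','scene'):
    c=snap(n,n+'0');print(n,c['fx'],c['cx'],c['cy'],c['k1'],np.round(c['cam_to_world'],3).tolist())
print(manip.get_time(),manip.get_ee_rot(),R.from_rotvec(manip.get_ee_rot()).as_matrix().round(2).tolist())
E
```

```text
top 436.40813285101353 318.91384941055946 239.7072411531039 -0.0388656507309203 [[0.001, -0.984, 0.181, 0.434], [-1.0, -0.001, 0.0, 0.054], [-0.0, -0.181, -0.984, 0.913], [0.0, 0.0, 0.0, 1.0]]
scene 595.5553317494812 307.9809908582861 239.23099314485322 -0.015942657357127965 [[-0.85, 0.36, -0.384, 1.149], [0.527, 0.559, -0.64, 1.04], [-0.016, -0.747, -0.665, 1.104], [0.0, 0.0, 0.0, 1.0]]
0.1 [ 1.96670496  0.46065952 -1.96726332] [[-0.0, 0.44, -0.9], [0.0, -0.9, -0.44], [-1.0, -0.0, -0.0]]
```

View pics/top0.png

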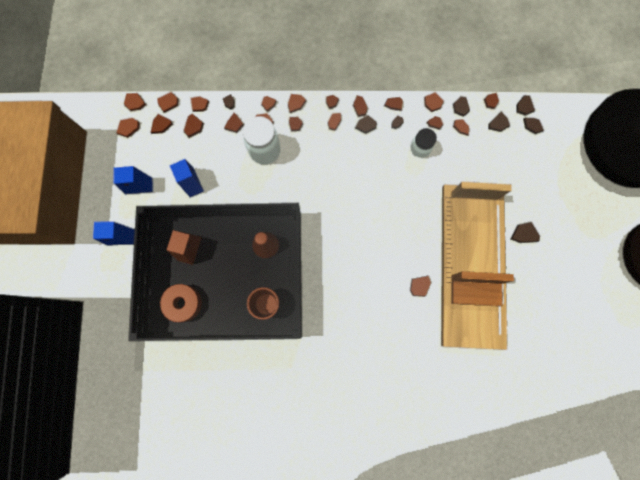

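View pics/scene0.png

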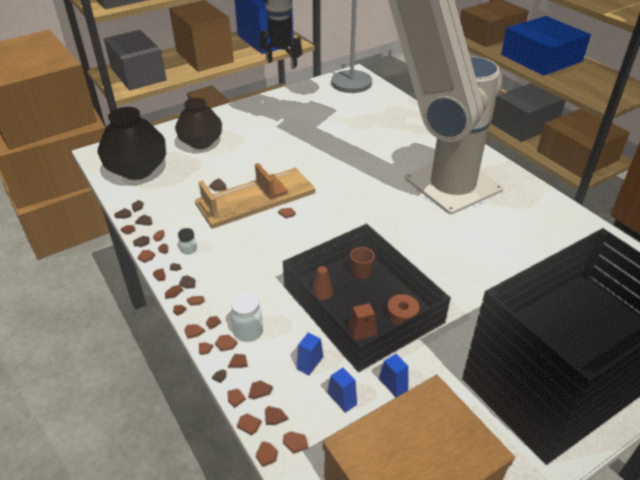

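The top view shows the crate at (217,272) with the tablet at (183,245). The board is at (475,265), with the fixed plate at its upper end (485,188) and the jaw at (480,280). The sherds lie at (420,286) and (525,233). I'll enlarge the tablet and the board.

```bash
python3 - <<'E'
import cv2,numpy as np
t=cv2.imread('pics/top0.png');s=cv2.imread('pics/scene0.png')
a=cv2.resize(t[222:272,158:208],(300,300),interpolation=3)
b=cv2.resize(s[295:345,340:390],(300,300),interpolation=3)
d=cv2.resize(t[175:355,430:550],(400,600),interpolation=3)
cv2.imwrite('pics/c1.png',np.hstack([np.vstack([a,b]),d]))
E
```

```text
(no output)
```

View pics/c1.png

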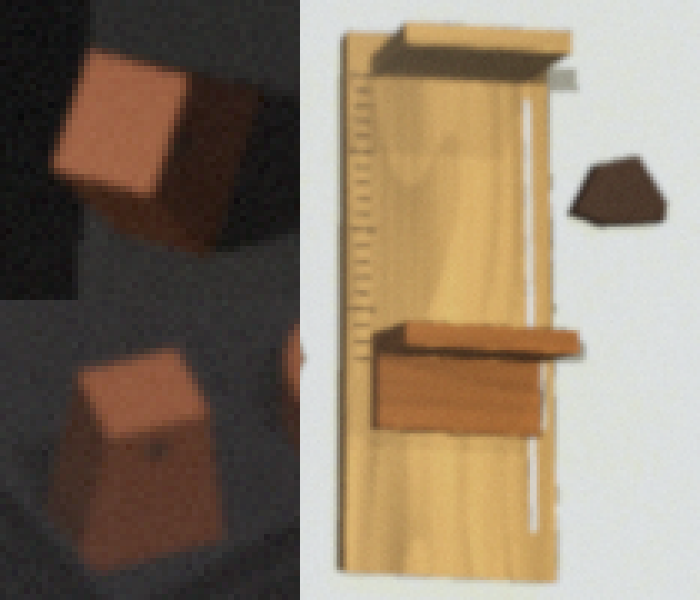

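The tablet's top face shows as a bright quad, with its long axis roughly along image-vertical and the hole on the face towards the scene camera. The board's edges, the plate and the jaw tops are all clear. I'll compute the poses from these pixels.

```bash
python3 - <<'E'
from h import *
c=manip.camera('top');s=manip.camera('scene')
im=c['image'].astype(int)
m=((im[:,:,0]>120)&(im[:,:,0]-im[:,:,2]>40)).astype(np.uint8);m2=np.zeros_like(m);m2[222:272,158:208]=m[222:272,158:208]
k=max(cv2.findContours(m2,0,2)[0],key=cv2.contourArea);r=cv2.minAreaRect(k);print(r)
B=cv2.boxPoints(r);W=np.array([onz(c,u,v,.083) for u,v in B]);print('mask',W[:,:2].round(4).tolist())
f=lambda x,y:(158+x/6-.4,222+y/6-.4)
H=np.array([onz(c,*f(*p),.083) for p in[(92,50),(187,75),(155,193),(52,163)]])
g=lambda x,y:(340+x/6-.4,295+y/6-.4)
S=np.array([onz(s,*g(*p),.083) for p in[(78,375-300),(180,350-300),(210,410-300),(105,435-300)]])
for n,P in(('mask',W),('hand',H),('scene',S)):
    e=np.roll(P,-1,0)-P;print(n,P.mean(0)[:2].round(4),np.linalg.norm(e,axis=1).round(4),np.degrees(np.arctan2(e[:,1],e[:,0])).round(1))
q=lambda x,y,z:onz(c,430+x/3.333-.4,175+y/3.333-.4,z)[:2]
for n,z,pts in(('board',.02,[(347,35),(342,570),(555,580),(549,200)]),('plate',.09,[(405,50),(570,54)]),('jawin',.09,[(408,323),(578,333)]),('jawback',.09,[(408,350),(580,357)])):
    P=np.array([q(x,y,z) for x,y in pts]);e=np.diff(P,axis=0);print(n,P.round(4).tolist(),np.degrees(np.arctan2(e[:,1],e[:,0])).round(1),np.linalg.norm(e,axis=1).round(4))
# crate rim corners in the top view
for p in[(137,206),(300,204),(301,338),(131,339)]: print('rim',onz(c,*p,.09)[:2].round(3))
E
```

```text
((177.6999969482422, 241.9000244140625), (16.443843841552734, 20.871028900146484), 18.434946060180664)
mask [[0.5678, 0.3495], [0.6069, 0.3391], [0.5966, 0.3078], [0.5577, 0.3185]]
mask [0.5823 0.3287] [0.0405 0.0329 0.0404 0.0326] [ -15.  -108.3  164.6   71.9]
hand [0.5828 0.3285] [0.0326 0.0395 0.0354 0.0387] [-104.7  168.    74.1  -16.1]
scene [0.5803 0.3307] [0.0415 0.0318 0.0419 0.0312] [ 165.3   74.6  -15.5 -106.1]
board [[0.7182, -0.407], [0.382, -0.3748], [0.3747, -0.5066], [0.6099, -0.5283]] [174.5 -93.1  -5.3] [0.3378 0.1319 0.2362]
plate [[0.6869, -0.4052], [0.6851, -0.5061]] [-91.] [0.101]
jawin [[0.5241, -0.3911], [0.518, -0.4911]] [-93.5] [0.1002]
jawback [[0.5086, -0.3896], [0.5042, -0.4907]] [-92.5] [0.1012]
rim [0.652 0.411]
rim [0.656 0.092]
rim [0.401 0.088]
rim [0.398 0.404]
```

```bash
cat > lines.py <<'E'
from h import *
def edge(c,ax,rng,lo,hi,z,ch=2,sign=1):
    """subpixel strongest gradient of channel in [lo,hi) for each row (ax=0) / column (ax=1)"""
    im=cv2.GaussianBlur(c['image'],(3,3),0)[:,:,ch].astype(float);P=[]
    for i in rng:
        l=im[i,lo:hi] if ax==0 else im[lo:hi,i]
        g=np.clip(sign*np.diff(l),0,None);k=g.argmax();w=slice(max(k-2,0),k+3);t=lo+.5+(g[w]*np.arange(len(g))[w]).sum()/g[w].sum()
        P.append(onz(c,*((t,i) if ax==0 else (i,t)),z)[:2])
    P=np.array(P);vx,vy,x,y=cv2.fitLine(P.astype(np.float32),cv2.DIST_HUBER,0,.001,.001).ravel()
    r=(P-[x,y])@[-vy,vx];a=np.degrees(np.arctan2(vy,vx));return np.array([x,y]),a,np.std(r)
E
python3 - <<'E'
from lines import *
c=manip.camera('top')
for n,a in dict(right=(0,range(262,340),498,515,.02,2,1),left=(0,range(205,340),436,450,.02,2,-1),bottom=(1,range(450,503),340,358,.02,2,1),
  plate_in=(1,range(455,498),186,196,.09,0,-1),plate_back=(1,range(465,508),178,187,.09,2,-1),jaw_back=(1,range(460,510),277,287,.09,0,-1),jaw_in=(1,range(460,500),268,277,.09,0,-1)).items():
    p,an,s=edge(c,*a);print(n,p.round(4),round(an,2),round(s,4))
E
```

```text
right [ 0.4576 -0.3253] -5.14 0.0076
left [ 0.5323 -0.1963] -3.18 0.0002
bottom [ 0.3785 -0.2526] 86.65 0.0002
plate_in [ 0.688  -0.2646] 86.94 0.0004
plate_back [ 0.7009 -0.2714] 86.79 0.0002
jaw_back [ 0.5102 -0.2489] 87.41 0.0002
jaw_in [ 0.5242 -0.2525] 86.92 0.0007
```

The earlier hand-picked board pixels missed the 300 px composite offset. The line fits are self-consistent: yaw about 176.8°, plate-to-end 0.310 m, jaw opening 0.164 m. I'll grasp now.

```bash
cat >> h.py <<'E'
TH=np.radians(176.85);XB=np.array([np.cos(TH),np.sin(TH)]);YB=np.array([-XB[1],XB[0]])
mid=np.array([.5323,-.1963])+.065*YB
PF=mid+XB*((np.array([.688,-.2646])-mid)@XB)   # plate_face
bp=lambda dx,dy=0:PF+XB*dx+YB*dy
OG=down(np.radians(74.5));OP=down(TH-np.pi/2)
E
python3 - <<'E'
from h import *
print('PF',PF,manip.solve_ik([*bp(.038),.2],OP),manip.solve_ik([.582,.3293,.25],OG))
manip.command_gripper(.062,35)
manip.move_to([.582,.3293,.25],OG)
manip.servo_line([.582,.3293,.12],rate=.12)
manip.servo_line([.582,.3293,.063],rate=.06)
print(manip.get_contact_force())
manip.command_gripper(.02,35)
print('w',manip.get_width(),manip.get_contact_force(),manip.get_time())
snap('scene','s1')
E
```

```text
PF [ 0.68770553 -0.26995084] [-0.40795206  0.56393903  1.46110271  0.          1.11655092 -1.92377052] [ 0.49710187  0.4640874   1.50630069  0.          1.17120457 -0.80316842]
[-0.11613492 -0.32621142  0.62402711]
w 0.03331532733414419 [-0.50764887  0.13077245  3.77335364] 6.6
```

View pics/s1.png

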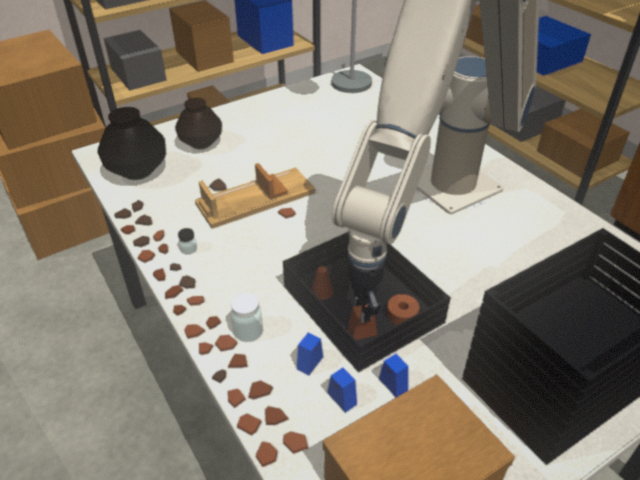

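The picture shows the gripper on the tablet at (362,315). The width of 33 mm agrees with the 34 mm faces, and the other finds haven't moved. I'll lift and carry it over.

```bash
python3 - <<'E'
from h import *
manip.servo_line([.582,.3293,.22],rate=.1)
f0=manip.get_contact_force();print('w',manip.get_width(),f0)
manip.move_to([*bp(.040),.24],OP)
manip.servo_line([*bp(.040),.13],rate=.1)
print(manip.get_width(),manip.get_contact_force(),manip.get_position(),manip.get_time())
snap('scene','s2');snap('top','t2')
a=cv2.imread('pics/s2.png')[110:240,160:340];b=cv2.imread('pics/t2.png')[160:360,400:560]
cv2.imwrite('pics/c2.png',np.vstack([cv2.resize(a,(415,300)),cv2.resize(b,(415,300))[:, :]]))
E
```

```text
w 0.03365258949874719 [-0.29528179  0.25989973 -1.91502874]
0.03296774496718696 [-0.44517346  0.17265926 -1.27795454] [ 0.64834958 -0.26800173  0.13090119] 11.7667
```

View pics/c2.png

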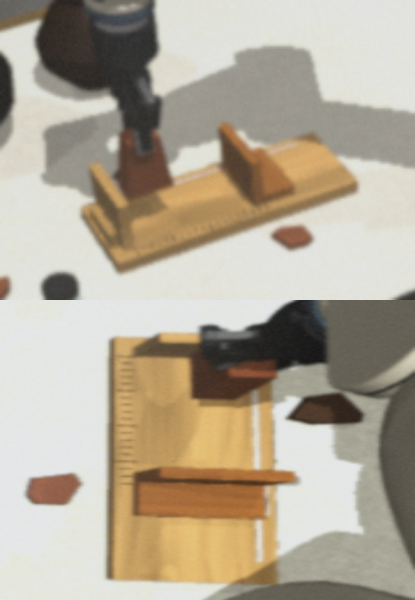

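The tablet hangs upright between plate and jaw (crop: (145,165) in the scene view), its long axis along the board. I'll lower it until the force shows contact.

```bash
python3 - <<'E'
from h import *
manip.servo_line([*bp(.040),.084],rate=.05); manip.hold(.2)
f0=manip.get_contact_force()[2];z=.084
while z>.071:
    z-=.001;manip.servo_line([*bp(.040),z],rate=.02);f=manip.get_contact_force()[2]
    if f-f0>4:break
print('z',z,f0,f,manip.get_position(),manip.get_width());manip.hold(.4)
print(manip.get_contact_force());c=snap('scene','s3')
a=cv2.resize(c['image'][110:240,160:340,::-1],(720,520));cv2.imwrite('pics/c3.png',a);print(manip.get_time())
E
```

```text
z 0.078 -2.0803382269349973 5.4622923083882124 [ 0.64792355 -0.26779689  0.07867841] 0.03288921850112401
[-2.47094028  1.68629578  5.35052542]
15.0833
```

View pics/c3.png

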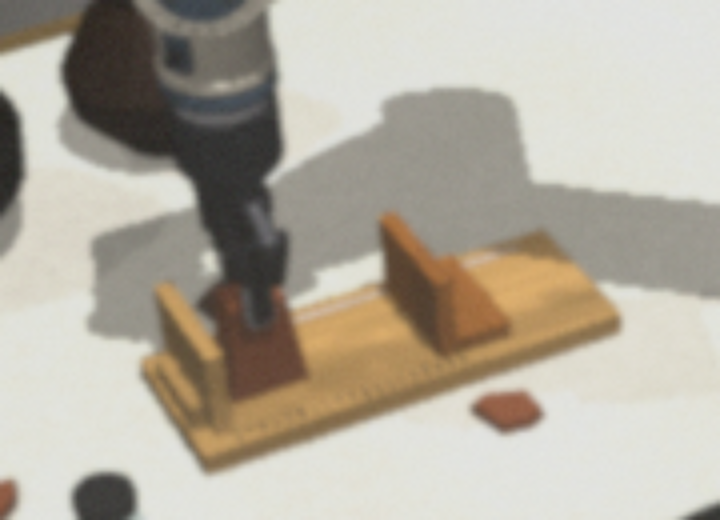

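The tablet stands on the board at the expected height, short of the plate. I'll release it, go behind the jaw and push until the force rises.

```bash
cat > push.py <<'E'
from h import *
manip.command_gripper(.06); manip.hold(.2)
manip.servo_line([*bp(.040),.20],rate=.12)
manip.move_to([*bp(.215),.20],OP)
manip.command_gripper(0)
manip.servo_line([*bp(.215),.075],rate=.1);manip.hold(.2)
f0=np.array(manip.get_contact_force())[:2]
fx=lambda:(np.array(manip.get_contact_force())[:2]-f0)@XB
dx=.215
L=[]
while dx>.066:
    step=.004 if dx>.105 else .001
    dx-=step;manip.servo_line([*bp(dx),.075],rate=.03 if step>.001 else .015);f=fx();L.append((round(dx,3),round(f,1)))
    if f>(12 if dx>.1 else 8): break
print(L[:20:2],L[-20:]);manip.hold(.3);print('f',fx(),'pos dx',(np.array(manip.get_position())[:2]-PF)@XB,manip.get_time())
E
python3 push.py
```

```text
[(0.211, np.float64(1.1)), (0.203, np.float64(0.8)), (0.195, np.float64(1.1)), (0.187, np.float64(1.2)), (0.179, np.float64(0.6)), (0.171, np.float64(0.5)), (0.163, np.float64(1.3)), (0.155, np.float64(0.8)), (0.147, np.float64(0.4)), (0.139, np.float64(1.5))] [(0.107, np.float64(0.9)), (0.103, np.float64(0.8)), (0.102, np.float64(1.1)), (0.101, np.float64(2.7)), (0.1, np.float64(1.9)), (0.099, np.float64(1.7)), (0.098, np.float64(2.8)), (0.097, np.float64(2.0)), (0.096, np.float64(3.4)), (0.095, np.float64(2.9)), (0.094, np.float64(4.1)), (0.093, np.float64(2.1)), (0.092, np.float64(3.5)), (0.091, np.float64(2.7)), (0.09, np.float64(2.8)), (0.089, np.float64(3.0)), (0.088, np.float64(2.6)), (0.087, np.float64(4.1)), (0.086, np.float64(7.9)), (0.085, np.float64(11.2))]
f 10.790825627206685 pos dx 0.08690694362016635 32.4917
```

The force rose sharply with the TCP 86.9 mm from the plate. Less the 11 mm pad and 14 mm jaw, that is an opening of about 62 mm. I'll back off and check.

```bash
python3 - <<'E'
from lines import *
manip.servo_line([*bp(.12),.075],rate=.06)
manip.servo_line([*bp(.13),.25],rate=.15)
manip.set_joints([-1.131,0.423,1.63,0,1.089,-0.019]);manip.hold(.5)
c=snap('top','t4');s=snap('scene','s4')
a=cv2.resize(s['image'][110:240,160:340,::-1],(415,300),interpolation=3)
b=cv2.resize(c['image'][170:250,430:550,::-1],(450,300),interpolation=3)
cv2.imwrite('pics/c4.png',np.vstack([cv2.resize(a,(450,300)),b]))
ji=onz(c,*proj(c,[*bp(.062),.09]),.09);print('expected jaw inner top edge px',proj(c,[*bp(.062,-.04),.09]),proj(c,[*bp(.062,.04),.09]))
v=int(proj(c,[*bp(.076),.09])[1])
for n,r in(('jaw_back',(v-6,v+7)),):
    p,an,sd=edge(c,1,range(460,505),*r,.09,0,-1);print(n,((p-PF)@XB).round(4)-.014,an,sd)
print(manip.get_time(),manip.get_contact_force())
E
```

```text
expected jaw inner top edge px [463.83032438 218.32863231] [504.6087773  220.62948256]
jaw_back 0.0616 86.7551 0.0012143296345710991
36.85 [ 0.48172072  0.32556732 -0.34706036]
```

View pics/c4.png

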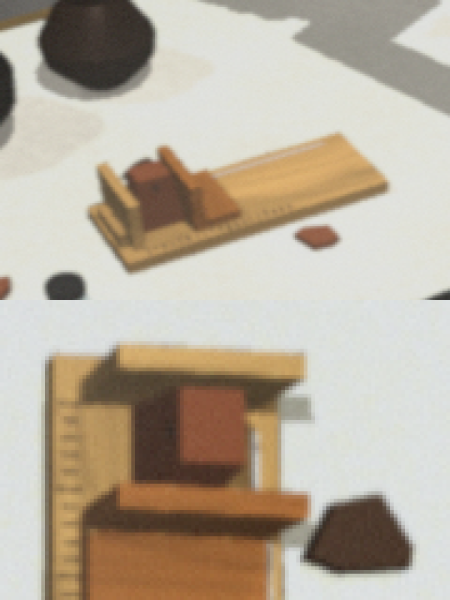

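The tablet stands upright and square between the plate and the jaw, near the board's middle (top face at crop (212,425), jaw middle at about (213,…)). The measured opening is 61.6 mm, and the sherds lie where they were. I'll hand it in.

```bash
python3 -c "
from rig import manip
manip.sign_off()"
```

```text
the job is handed in; nothing more can be done
```

The tablet is standing upright on the measuring board, closed between the jaw and the fixed plate, and the job is handed in. No verdict was reported.

- **Handling:** I gripped the tablet by its two flat faces and lifted it straight out of the crate. I lowered it onto the board until the force showed contact (about 7 N), then released it. I then pushed the jaw in 1 mm steps until resistance rose to about 11 N.
- **Jaw opening:** It measures 61.6 mm in the top image. The arm's stopping position gave about 62 mm. Both match the 62 mm foot to within the roughly 2 mm calibration.
- **Tablet position:** In the last pictures the tablet is upright, square to the board and near its middle line. I judged this by eye and did not measure its angle again.
- **Other objects:** Sherd_a and sherd_b look unmoved in the last pictures. After lifting the tablet out I did not look at the crate again. The cone and ring looked undisturbed at the moment of grasping, and the arm hid the beaker.
- **Time and contact:** The clock read 36.9 s before hand-in, and the robot was clear of everything.
- **Disagreements:** My first board position was wrong because of a crop offset. I caught it before moving and replaced it with line fits. One of those fits, on the board's right edge, scattered too much to use, so I left it out.

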